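Tip the hooked scale bar out of the tote's hand slot and hang it on the light stage

ROBOT

A 6-joint arm with a two-finger parallel gripper is mounted at the origin on the work surface. World frame = base frame: x ahead of the robot, y to its left, z up, the work surface at z = 0. Lengths are in m, angles in degrees, forces in N, time in s.
With the tool pointing down it reaches from about 0.375 to 0.75 m from the base axis. Payload 9 kg.
Tool frame: the origin (TCP) lies where the fingers leave the gripper's body, on its centre line; the fingertips stand 73 mm ahead of it and the grasp point (between the pads) lies 54 mm ahead of it (robot.tip_reach is the distance from the TCP to the fingertips, in m); z points along the fingers, y is the direction in which the jaws open and shut (so a half turn about z gives the same grasp; the last joint's range is limited). The gripper opens to 85 mm and grips with 20 to 120 N. Pads are 22 mm wide; open, the fingers measure 114 mm over their backs; the gripper's body (76 mm by 85 mm) begins 54 mm behind the grasp point. The pads swing forward as they close: fully open they stand 13 mm farther back than shut.
Start: joints at [-86.843, 5.964, 5.575, 89.605, 0, 77.527], TCP at [0.162, -0.578, 0.304] pointing down, gripper open.
Joint ranges: [-171.21, 171.21], [-48.23, 106.86], [-62.78, 66.21], [-105.2, 120.99], [-86.42, 89.51], [-180, 180]. Speed limits (degrees/s): [127.2, 127.2, 147.25, 180, 180, 180].

INTERFACE

Orientations are given as [roll, pitch, yaw] about the fixed x, y, z axes, in that order (R = Rz(yaw) Ry(pitch) Rx(roll)).
In Python, from plant import robot gives the robot as it stands. Calls block until the motion is done:
- robot.move_pose(position, orientation): joint-space move of the TCP to a pose.
- robot.line_to(position, vel=0.15, rotation=None, guard=None): straight line of the TCP; rotation=None keeps the orientation; vel is the mean speed in m/s. With guard (N) it stops when the force on the tool has changed by that much, and returns True; else False.
- robot.goto_joints(angles): joint-space move.
- robot.set_gripper(opening): finger opening in m; the grip force is fixed at half the most; returns when the fingers have stopped.
- robot.pause(seconds).
- robot.ik(position, orientation): joint angles nearest the present ones, or None.
- robot.observe(): the state.
- robot.grab_frame(name): name is "side" or "top" or "wrist"; returns the picture (400x640x3 uint8, blue, green, red); there is no depth.
- robot.get_calibration(name): a dict with "vertical_fov" (degrees; the focal length in pixels is half the picture's height over the tangent of half this angle, whatever the lens; pixels are square), "cx", "cy" (the principal point, pixels), "rvec" (rotation vector, rad) and "tvec" (3), from world to camera coordinates, as OpenCV has them. Camera axes: x right, y down, z forward; pixel columns grow to the right and rows downward; lengths in m; the calibration is good to about 2 mm. The wrist camera is an equidistant fisheye: a pixel r from the principal point sees the ray r / f radians off the axis. A picture is of the moment at which its call begins: read the wrist's pose just before it. get_calibration takes no time and is no camera call; for the wrist camera it gives the pose at the moment of the call.
A pose or a line that the arm cannot do raises robot.IKError and nothing moves.
- robot.job_done(): hands the job in, once; it reports no verdict.
The state is a dict: "time": time; "q": joint angles; "qvel": joint speeds; "joint_torque": joint torques, N m; "tool_pos": TCP position; "tcp_rot": TCP orientation; "ft_force": force on the tool from outside, world axes, zero at the start; "torque": the same for the moment, N m; "gripper_width": finger opening in m.
Only numpy, scipy, OpenCV 4.12 (cv2) and the standard library are available. Lean on these libraries where they do the work, as an engineer would, in place of code of your own. Each camera call takes 0.05 s, during which the arm holds its last target.

TASK

Take the hooked scale bar out of the upper tote through its hand slot, without unstacking, dragging or lifting the tote: the hook at its inner end is deeper than the slot, so draw the bar out until the hook meets the wall and tip the nose well down to bring the hook through. Then lay the bar flat on the light stage between the two black lines, parallel to them, with its hook over the stage edge that the lines run out to on the tote's side and drawn up snug against that edge, and let go. Leave the glass plate, blue carton, bottle and cork block where they are.

Things in the scene. Friction and masses are not known exactly. Their poses are not given: they have to be found in the camera images.
- bar: Scale bar: aluminium flat bar 180 long (x), 28 wide (y), 8 thick, 0.10 to 0.19 kg. Origin: centre of its underside, z out of the top face. Nose: the -x end. At the +x end a hook, full width, 8 thick (x = 82 to 90), turns down 26 below the underside. It starts level in the tote's slot: 66 to 80 mm sticks out, underside on the sill, hook's tip on the foam inside.
- bar_grip (a point): Centre of the black grip rib that stands on the bar near the nose: 50 long (bar x = -82 to -32), 14 wide, 18 high (bar z = 8 to 26). The place to take the bar, pinching the 14 mm width. It lies outside the tote from the start.
- bar_hook (a point): Middle of the inside corner where the hook's flat bearing face (facing the nose) meets the bar's underside (bar frame x = 82, z = 0).
- tote: Clear plastic tote with fixed clear lid and blue latches, 220 deep (x), 190 wide (y), 110 high with the lid, 4 kg, loose on the grey tote. Origin: centre of its underside. The slotted wall is its -x face (x = -110, 4 thick); the lid (top 10 mm) overhangs it by 3. Foam pad inside, top 32 above the origin.
- tote_slot (a point): Centre of the blue-edged hand slot in the outer face of the -x wall, axes as the tote's (out is -x). 70 wide, 26 high, wall 4 thick; sill 58, lintel 84 above the tote's underside. The hook (8 thick, 34 deep over all) passes only with the bar nose down over about 27 deg (easy at 40): the bar's end comes out under the lintel, then the hook follows along its own length, up and out.
- crate: Closed grey tote under the clear one, 230 x 200 (rim 238 x 208), 112 high, fixed. Origin: centre of its underside on the bench.
- stage: Light stage, a grey slab with a white top, 260 (x) by 280 (y), 45 high, fixed on the bench; square edges. Origin: centre of its underside. Two black lines run across its top along y, at x = -78 and x = -22 mm, 56 apart: the lane for the scale bar. The hook goes over the -y edge (the side nearest the tote).
- stage_lane (a point): On the stage's top, at the -y edge (y = -140 mm), midway between the two black lines; axes as the stage's. The bar is to lie from here along the stage's +y with its hook's face against the -y side; nose towards +y.
- plate: Loose clear glass plate with a black strip along two edges, 110 x 130 x 6 mm, lying on the stage beside the lane. Origin: centre of its underside. To be left alone.
- carton: Loose blue carton, 100 x 150 x 40 mm, on the clear tote's lid, its near face 85 to 115 mm back from the slotted wall. Origin: centre of its underside. To be left alone.
- bottle: Loose white bottle with a red cap, 60 across, 130 high, standing on the bench. Origin: centre of its underside. To be left alone.
- cork: Loose cork block, 70 x 45 x 30 mm, with a black spring clip on top (66 high over all), on the bench. Origin: centre of its underside. To be left alone.
There are look-alikes about, which are no part of the job. Several things have the shape of the bar; the one meant has the colours described above.

How it is judged:
By the outcome, as a careful person would: the job done as asked, in the order asked, and still so for the second after the job is handed in, with the robot touching nothing.
It also fails if it takes over 56 s, if anything falls off the work surface, if the arm or the gripper's body presses on something with over 40 N, if the wrist force passes 120 N, or if a joint passes its speed limit or range.

## Working session

There is one attempt and no reset: what is moved stays moved. The work goes in short steps, each a Python script; the robot and the scene stay as the last script left them, time stands still between calls to the robot, and variables do not carry over. Pictures are saved under pics/ and viewed, and the job is handed in when it is done.

```bash
ls; mkdir -p pics; python3 - <<'E'
from plant import robot
import cv2
for n in ["side","top","wrist"]:
    print(n,robot.get_calibration(n))
    cv2.imwrite(f"pics/{n}0.png",robot.grab_frame(n))
print(robot.observe())
E
```

```text
pics
side {'vertical_fov': 43.983770760730366, 'cx': 322.8326835777476, 'cy': 200.50675399381115, 'rvec': array([ 2.33263655, -0.25780919,  0.08969246]), 'tvec': array([-0.53288616,  0.18869442,  1.69177426])}
top {'vertical_fov': 45.10132301072686, 'cx': 323.7456528480238, 'cy': 202.1481147645233, 'rvec': array([ 2.19109077, -2.1726189 ,  0.077285  ]), 'tvec': array([-0.03594182,  0.52494253,  1.71322589])}
wrist {'vertical_fov': 65.70646984690485, 'cx': 317.0599258576923, 'cy': 200.41972471917902, 'rvec': array([-2.30901426,  1.74893139,  0.26145845]), 'tvec': array([-0.59958845, -0.03774735,  0.37940828])}
{'time': 0.15, 'q': array([-8.68418816e+01,  5.99114357e+00,  5.53818297e+00,  8.96044336e+01,
        2.03665774e-03,  7.75271686e+01]), 'qvel': array([-0.04491184, -0.12175869,  0.19783472, -0.13389186, -0.05999589,
        0.04143203]), 'joint_torque': array([ 2.50595855e-03, -5.57352948e+01,  5.04008925e+01,  1.25425847e-02,
       -3.77247716e-04,  1.61051961e-06]), 'tool_pos': array([ 0.16167615, -0.57762673,  0.30330552]), 'tcp_rot': array([-1.79944400e+02, -1.43843934e-02,  1.56309418e+01]), 'ft_force': array([ 0.53420013, -0.04882397, -0.15504691]), 'torque': array([ 0.0064419 ,  0.07297955, -0.00461243]), 'gripper_width': 0.08549641225744493}
```

View pics/side0.png

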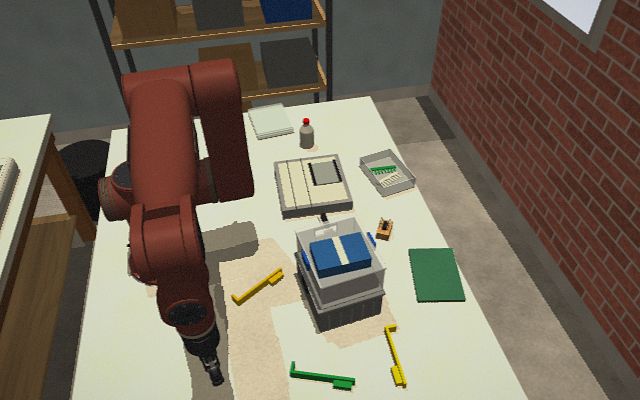

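View pics/top0.png

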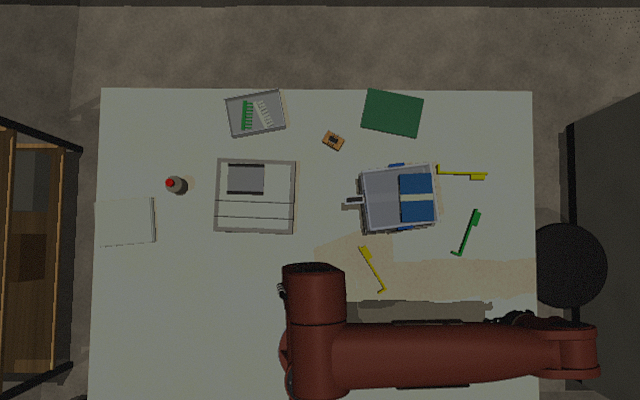

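View pics/wrist0.png

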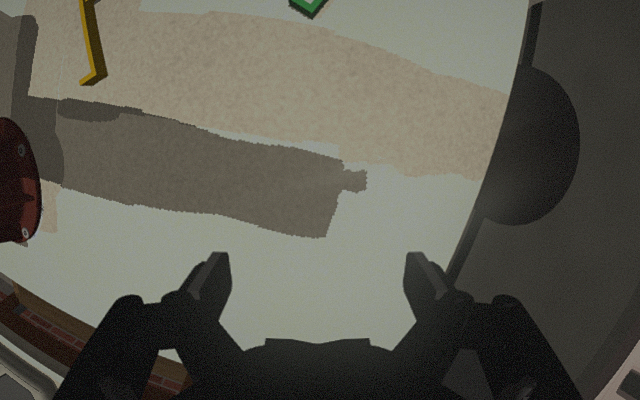

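```bash
cat > h.py <<'E'
import numpy as np, cv2
from scipy.spatial.transform import Rotation as Ro
def cam(c,name):
    f=200/np.tan(np.radians(c["vertical_fov"]/2)); R=cv2.Rodrigues(np.array(c["rvec"]))[0]; t=np.array(c["tvec"])
    return f,c["cx"],c["cy"],R,t,name=="wrist"
def ray(C,px):
    f,cx,cy,R,t,fe=C; x=(px[0]-cx)/f; y=(px[1]-cy)/f
    if fe:
        r=np.hypot(x,y); s=np.sin(r)/max(r,1e-9); d=np.array([x*s,y*s,np.cos(r)])
    else: d=np.array([x,y,1.])
    d=R.T@d; return -R.T@t, d/np.linalg.norm(d)
def onz(C,px,z):
    o,d=ray(C,px); return o+d*(z-o[2])/d[2]
def proj(C,p):
    f,cx,cy,R,t,fe=C; v=R@np.array(p,float)+t
    if fe:
        th=np.arctan2(np.hypot(v[0],v[1]),v[2]); h=np.hypot(v[0],v[1]); return np.array([cx+f*th*v[0]/h,cy+f*th*v[1]/h])
    return np.array([cx+f*v[0]/v[2],cy+f*v[1]/v[2]])
def tri(a,b):
    (o1,d1),(o2,d2)=a,b
    A=np.stack([d1,-d2],1); s=np.linalg.lstsq(A,o2-o1,rcond=None)[0]
    p,q=o1+s[0]*d1,o2+s[1]*d2; return (p+q)/2,np.linalg.norm(p-q)
E
python3 - <<'E'
import cv2
t=cv2.imread("pics/top0.png"); s=cv2.imread("pics/side0.png")
cv2.imwrite("pics/top_c.png",cv2.resize(t[130:260,200:460],None,fx=3,fy=3,interpolation=cv2.INTER_CUBIC))
cv2.imwrite("pics/side_c.png",cv2.resize(s[140:340,260:410],None,fx=3,fy=3,interpolation=cv2.INTER_CUBIC))
E
```

```text
(no output)
```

View pics/top_c.png

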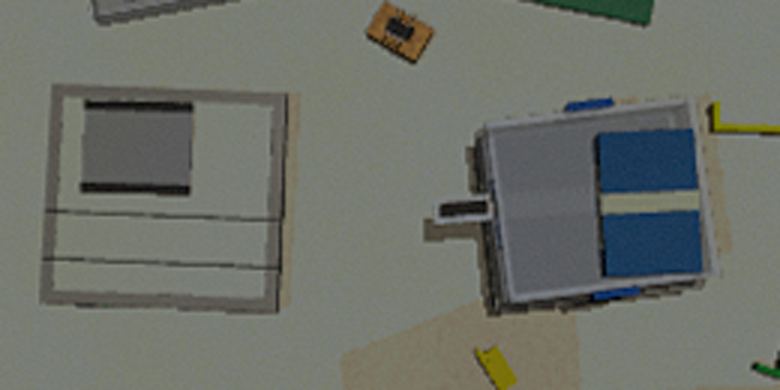

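View pics/side_c.png

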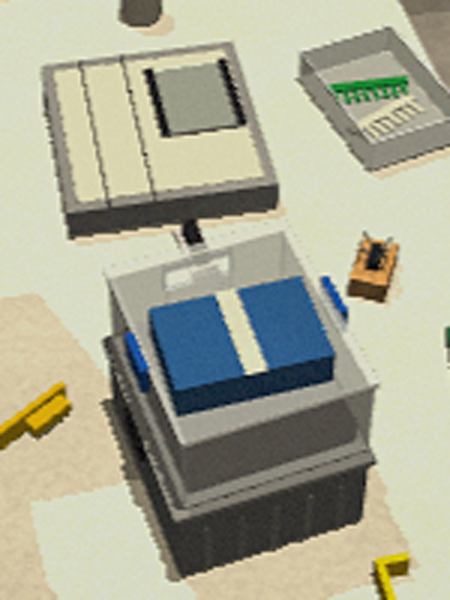

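```bash
python3 - <<'E'
from h import *
from plant import robot
C=cam(robot.get_calibration("top"),"top")
g=lambda p,z: onz(C,((p[0]-1)/3+200,(p[1]-1)/3+130),z).round(4)
for n,p,z in [("st TL",(52,85),.045),("TR",(285,94),.045),("BR",(278,311),.045),("BL",(40,302),.045),
 ("l1 L",(45,211),.045),("l1 R",(283,219),.045),("l2 L",(42,258),.045),("l2 R",(280,268),.045),
 ("lid TL",(487,125),.222),("lid TR",(693,98),.222),("lid BR",(717,272),.222),("lid BL",(507,303),.222),
 ("rib nose",(440,209.5),.196),("rib in",(487,207),.196),("nose",(432,211),.178)]: print(n,g(p,z))
E
```

```text
st TL [0.6782 0.351  0.045 ]
TR [0.6697 0.0734 0.045 ]
BR [0.4121 0.0783 0.045 ]
BL [0.4203 0.3586 0.045 ]
l1 L [0.5277 0.3555 0.045 ]
l1 R [0.5206 0.0738 0.045 ]
l2 L [0.4721 0.3576 0.045 ]
l2 R [0.4627 0.0766 0.045 ]
lid TL [ 0.6097 -0.1535  0.222 ]
lid TR [ 0.6405 -0.3726  0.222 ]
lid BR [ 0.4555 -0.3964  0.222 ]
lid BL [ 0.421 -0.175  0.222]
rib nose [ 0.5213 -0.1051  0.196 ]
rib in [ 0.5244 -0.1557  0.196 ]
nose [ 0.521  -0.0971  0.178 ]
```

```bash
python3 - <<'E'
from h import *
from plant import robot
C=cam(robot.get_calibration("wrist"),"wrist"); s=robot.observe()
R=Ro.from_euler("xyz",s["tcp_rot"],degrees=True).as_matrix()
print("cam in tool",R.T@(-C[3].T@C[4]-s["tool_pos"]), "axis",R.T@C[3][2], "camx",R.T@C[3][0])
# tool: z down. jaw y along world x-ish
for yaw in (93,-87,3,-177):
  for th in (0,20,45):
    # tool z = -(n), bar e direction horizontally 93.5deg
    pass
def tool(phi,th,flip):
    # bar nose dir heading phi, nose-down th: e=nose dir, n=normal; tool z=-n, y=+-side
    h=np.array([np.cos(phi),np.sin(phi),0]); z=np.array([0,0,1.])
    e=h*np.cos(th)-z*np.sin(th); n=h*np.sin(th)+z*np.cos(th)
    y=np.cross(n,e)*flip; zz=-n; x=np.cross(y,zz)
    return Ro.from_matrix(np.stack([x,y,zz],1)).as_euler("xyz",degrees=True)
for fl in (1,-1):
  for th,p in ((0,(.523,-.13,.25)),(45,(.523,.03,.2)),(45,(.523,.0,.2)),(60,(.52,.03,.2)),(0,(.495,.2,.13)),(0,(.515,-.06,.33))):
    o=tool(np.radians(94),np.radians(th),fl); print(fl,th,o.round(1),(lambda q:None if q is None else np.round(q,1))(robot.ik(p,o)))
E
```

```text
cam in tool [ 0.07464275  0.00031292 -0.06971688] axis [-2.90416108e-01 -2.98545870e-04  9.56900410e-01] camx [1.22508762e-03 9.99999016e-01 6.83802357e-04]
1 0 [180.   0. -86.] [ -27.9   -5.   -11.    84.     0.  -121.9]
1 45 [180. -45. -86.] [  6.9   0.3 -18.2  74.4 -44.9 -85.9]
1 45 [180. -45. -86.] [  3.7  -2.8 -21.2  71.2 -45.  -90.5]
1 60 [180. -60. -86.] [ 10.9   7.8 -15.8  78.1 -59.3 -76.4]
1 0 [180.   0. -86.] [  8.   -3.1 -21.8  71.3   0.  -86. ]
1 0 [180.   0. -86.] [ -21.1   -7.8   -5.4   92.5    0.  -115.1]
-1 0 [180.   0.  94.] [-27.9  -5.  -11.   84.    0.   58.1]
-1 45 [180.  45.  94.] [  6.9   0.3 -18.2  74.4 -44.9  94.1]
-1 45 [180.  45.  94.] [  3.7  -2.8 -21.2  71.2 -45.   89.5]
-1 60 [180.  60.  94.] [ 10.9   7.8 -15.8  78.1 -59.3 103.6]
-1 0 [180.   0.  94.] [  8.   -3.1 -21.8  71.3   0.   94. ]
-1 0 [180.   0.  94.] [-21.1  -7.8  -5.4  92.5   0.   64.9]
```

```bash
cat >> h.py <<'E'
def tool(phi,th):
    "phi heading of nose (deg), th nose-down (deg) -> rpy deg, e, n"
    phi,th=np.radians(phi),np.radians(th)
    h=np.array([np.cos(phi),np.sin(phi),0]); z=np.array([0,0,1.])
    e=h*np.cos(th)-z*np.sin(th); n=h*np.sin(th)+z*np.cos(th)
    y=-np.cross(n,e); zz=-n; x=np.cross(y,zz)
    return Ro.from_matrix(np.stack([x,y,zz],1)).as_euler("xyz",degrees=True),e,n
E
python3 - <<'E'
from h import *
from plant import robot
p=robot.observe()["tool_pos"]
robot.line_to([p[0],p[1],.42],vel=.25)
robot.move_pose([.52,-.08,.38],tool(94,0)[0]); robot.pause(.2)
import pickle
c=robot.get_calibration("wrist"); im=robot.grab_frame("wrist"); cv2.imwrite("pics/w1.png",im); pickle.dump(c,open("pics/w1.pkl","wb"))
print(robot.observe()["time"],robot.observe()["ft_force"],robot.observe()["tool_pos"])
E
```

```text
3.2167 [ 0.60114164  0.28150171 -0.37603047] [ 0.51999162 -0.08047211  0.38001382]
```

View pics/w1.png

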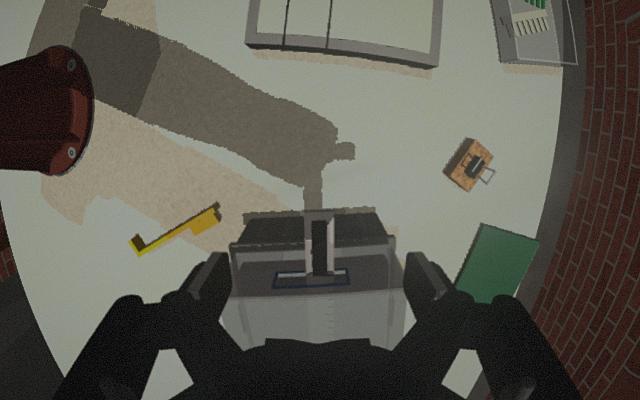

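```bash
python3 - <<'E'
import cv2
s=cv2.imread("pics/w1.png")
cv2.imwrite("pics/w1a.png",cv2.resize(s[195:325,220:410],None,fx=4,fy=4,interpolation=cv2.INTER_CUBIC))
cv2.imwrite("pics/w1b.png",cv2.resize(s[0:80,240:450],None,fx=3.8,fy=3.8,interpolation=cv2.INTER_CUBIC))
E
```

```text
(no output)
```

View pics/w1a.png

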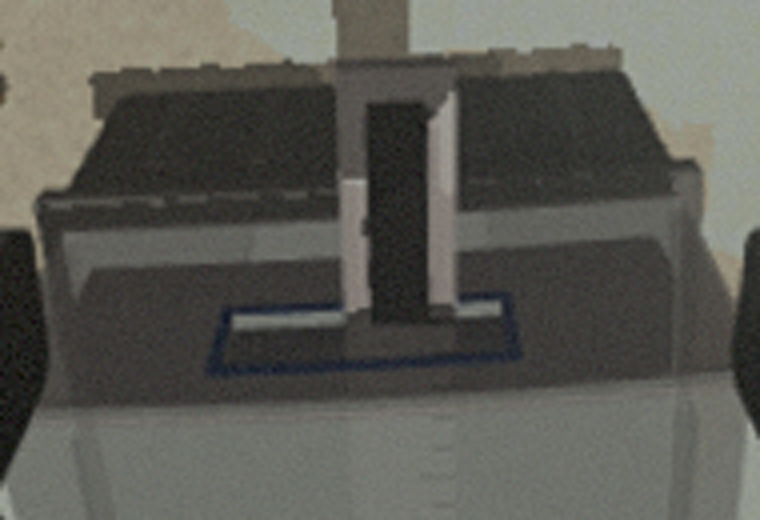

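View pics/w1b.png

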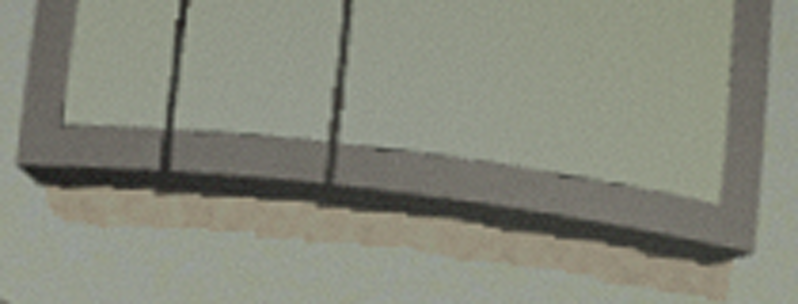

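```bash
python3 - <<'E'
from h import *
import pickle
C=cam(pickle.load(open("pics/w1.pkl","rb")),"wrist")
a=lambda x,y:((x-1.5)/4+220,(y-1.5)/4+195)
b=lambda x,y:((x-1.4)/3.8+240,(y-1.4)/3.8)
for n,p,z in [("noseL",a(336,69),.178),("noseR",a(456,69),.178),("nose mid z.17",a(396,69),.170),("barL in",a(344,308),.178),("barR in",a(457,304),.178),
("ribL nose base",a(366,103),.178),("ribR nose base",a(430,103),.178),("ribL in top",a(372,322),.196),("ribR in top",a(428,319),.196),
("stage L",b(20,163),.045),("stage R",b(752,252),.045),("line1",b(166,171),.045),("line2",b(329,183),.045),("line1up",b(183,5),.045),("line2up",b(347,5),.045),
("lid L",a(45,409),.222),("lid R",a(755,372),.222),
("slot BL(lintel?)",a(210,373),.196),("slot BR",a(521,357),.196),("slot TL",a(228,312),.17),("slot TR",a(512,293),.17)]:
    print(n,onz(C,p,z).round(4))
E
```

```text
noseL [ 0.5097 -0.1009  0.178 ]
noseR [ 0.5374 -0.0989  0.178 ]
nose mid z.17 [ 0.5238 -0.1026  0.17  ]
barL in [ 0.5151 -0.1643  0.178 ]
barR in [ 0.5433 -0.1612  0.178 ]
ribL nose base [ 0.5171 -0.1088  0.178 ]
ribR nose base [ 0.5321 -0.1077  0.178 ]
ribL in top [ 0.5219 -0.1572  0.196 ]
ribR in top [ 0.535  -0.1555  0.196 ]
stage L [0.4153 0.0788 0.045 ]
stage R [0.6725 0.0706 0.045 ]
line1 [0.4663 0.0765 0.045 ]
line2 [0.5216 0.0753 0.045 ]
line1up [0.4672 0.1386 0.045 ]
line2up [0.5232 0.1419 0.045 ]
lid L [ 0.4488 -0.1723  0.222 ]
lid R [ 0.6076 -0.1512  0.222 ]
slot BL(lintel?) [ 0.4836 -0.1751  0.196 ]
slot BR [ 0.5583 -0.1649  0.196 ]
slot TL [ 0.4849 -0.1727  0.17  ]
slot TR [ 0.558  -0.1617  0.17  ]
```

```bash
python3 - <<'E'
from h import *
from plant import robot
import pickle
print(robot.tip_reach)
g=np.array([.5265,-.1323]); o=tool(95,0)[0]
robot.set_gripper(.045)
robot.move_pose([*g,.32],o)
print(robot.line_to([*g,.2535],vel=.08,guard=8), robot.observe()["tool_pos"])
c=robot.get_calibration("wrist"); im=robot.grab_frame("wrist"); cv2.imwrite("pics/w2.png",im); pickle.dump(c,open("pics/w2.pkl","wb"))
print(robot.observe()["time"],robot.observe()["ft_force"])
E
```

```text
0.0726
False [ 0.52670671 -0.13239906  0.25407716]
5.1417 [ 0.86647753 -0.04763727  0.08371598]
```

View pics/w2.png

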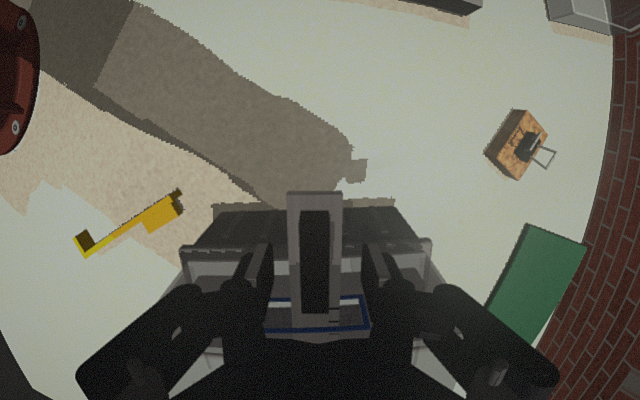

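```bash
python3 - <<'E'
from h import *
from plant import robot
robot.set_gripper(0.0); robot.pause(.2)
s=robot.observe(); print(s["time"],s["gripper_width"],s["tool_pos"],s["tcp_rot"],s["ft_force"])
cv2.imwrite("pics/w3.png",robot.grab_frame("wrist"))
E
```

```text
5.725 0.012301439103565199 [ 0.52662543 -0.13238453  0.25389471] [1.79970491e+02 2.31245361e-02 9.50007821e+01] [-1.10894178  0.82807668  4.78297234]
```

View pics/w3.png

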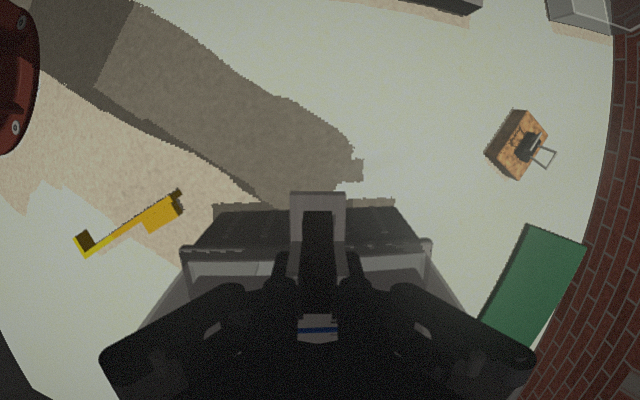

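```bash
python3 - <<'E'
from h import *
from plant import robot
s=robot.observe(); p=s["tool_pos"]
robot.line_to([p[0],p[1],p[2]+.0025],vel=.02)
print(robot.observe()["ft_force"])
H=97.8; o,e,n=tool(H,0); lat=np.array([-e[1],e[0],0]); 
E0=np.array([.5296,-.167]); z=p[2]+.0025
d=np.hypot(*(p[:2]-E0)); q=np.array([*(E0+d*e[:2]),z])
print(robot.line_to(q,vel=.02,rotation=o),robot.observe()["ft_force"])
q=q+e*.085+.004*lat*np.sign(lat@np.array([-1,0,0]))
print(robot.line_to(q,vel=.06,guard=9),robot.observe()["ft_force"],robot.observe()["tool_pos"])
robot.pause(.3); print(robot.observe()["ft_force"])
print(robot.line_to(q+e*.03,vel=.02,guard=4)); s=robot.observe(); print(s["time"],s["ft_force"],s["tool_pos"],(s["tool_pos"]-q)@e)
cv2.imwrite("pics/w4.png",robot.grab_frame("wrist"));cv2.imwrite("pics/s4.png",cv2.resize(robot.grab_frame("side")[180:300,270:420],None,fx=4,fy=4))
E
```

```text
[ 0.63702592  0.04349978 -1.44461359]
False [ 0.15130595  0.39243819 -1.18427115]
False [ 0.01928633  0.82633379 -1.27232628] [ 0.50944027 -0.04919583  0.25633815]
[ 0.14956726  0.0585243  -1.39396104]
True
9.025 [ 0.80748201 -1.32660223 -2.25393892] [ 0.50715441 -0.0342348   0.25583044] 0.01484541831469982
```

View pics/w4.png

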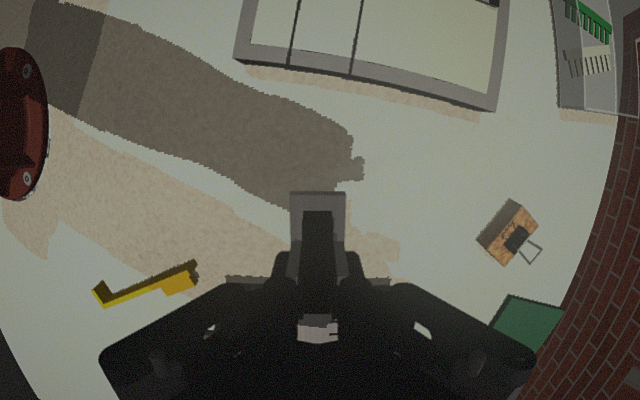

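View pics/s4.png

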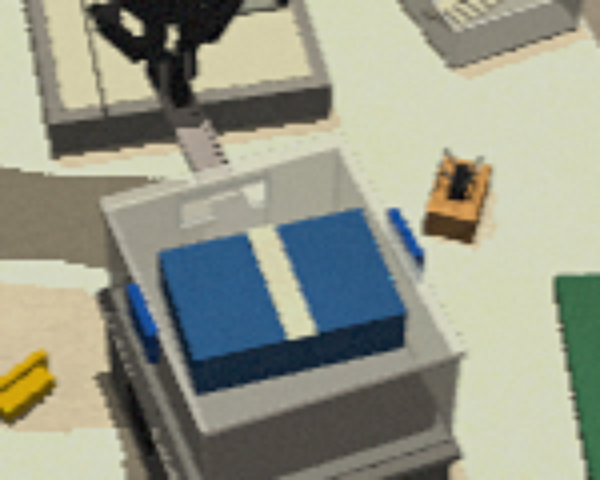

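```bash
cat > ext.py <<'E'
from h import *
from plant import robot
H=97.8
T0=np.array([.50715,-.03423,0]); h=tool(H,0)[1]
S=T0-.135*h; S[2]=.170
def tcp(th,c,d):
    o,e,n=tool(H,th); return S+(c+.139)*e+(d+.0839)*n, o
E
python3 - <<'E'
from ext import *
print(S)
robot.line_to(tcp(0,-.006,.0025)[0],vel=.02); robot.pause(.2)
print(robot.observe()["ft_force"])
for th in (10,20,30,40,45):
    c=-.006 if th<40 else -.0066 
    p,o=tcp(th,c,.0025)
    r=robot.line_to(p,vel=.06,rotation=o,guard=7); s=robot.observe()
    print(th,r,s["time"],s["ft_force"].round(2),(s["tool_pos"]-p).round(4))
    if r: break
cv2.imwrite("pics/s5.png",cv2.resize(robot.grab_frame("side")[140:300,270:450],None,fx=4,fy=4[0] if 0 else 4)); cv2.imwrite("pics/w5.png",robot.grab_frame("wrist"))
E
```

```text
[ 0.5254716  -0.16798096  0.17      ]
[ 0.22434891 -0.45987513 -1.19270633]
10 False 10.1917 [ 0.19 -0.82 -1.92] [0.0001 0.0001 0.0003]
20 False 10.8 [-0.03 -0.89 -0.23] [ 0.0003 -0.0002  0.0005]
30 False 11.4083 [ 0.51 -0.15 -1.23] [ 0.0004 -0.0002  0.0007]
40 False 12.0167 [ 0.09  0.04 -0.88] [ 0.0004 -0.0001  0.0007]
45 False 12.4 [ 0.61 -0.11 -0.9 ] [0.0001 0.     0.0003]<stdin>:11: SyntaxWarning: 'int' object is not subscriptable; perhaps you missed a comma?
```

View pics/s5.png

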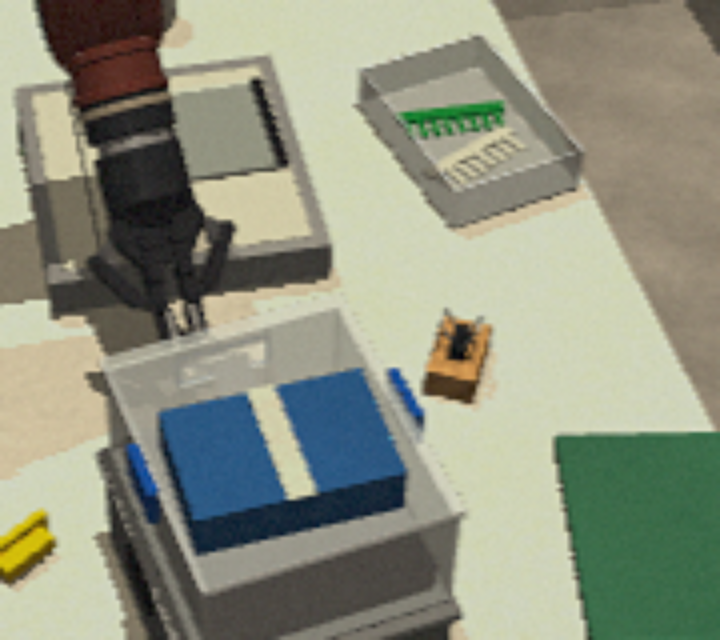

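View pics/w5.png

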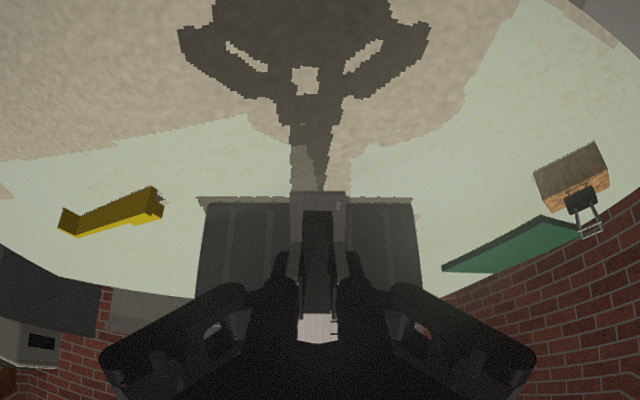

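```bash
python3 - <<'E'
from ext import *
for d,c in ((.02,-.0066),(.04,-.0066),(.06,-.0066),(.08,.03)):
    p,o=tcp(45,c,d)
    r=robot.line_to(p,vel=.06,guard=7); s=robot.observe()
    print(d,r,s["time"],s["ft_force"].round(2),(s["tool_pos"]-p).round(4))
    if r: break
cv2.imwrite("pics/s6.png",cv2.resize(robot.grab_frame("side")[140:300,270:450],None,fx=4,fy=4)); cv2.imwrite("pics/w6.png",robot.grab_frame("wrist"))
E
```

```text
0.02 False 12.9417 [ 0.04 -0.03 -1.23] [0.0003 0.0003 0.0004]
0.04 False 13.425 [-0.59 -0.33 -1.51] [0.0001 0.0002 0.    ]
0.06 False 13.9083 [ 0.29  0.49 -1.45] [0.0002 0.0002 0.0001]
0.08 False 14.75 [ 0.17  0.37 -1.24] [ 0.0001 -0.0001  0.    ]
```

View pics/s6.png

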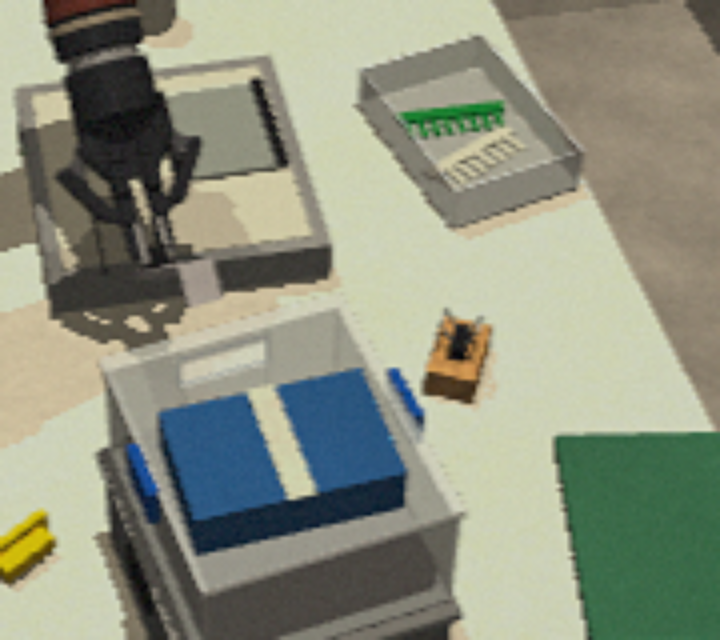

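View pics/w6.png

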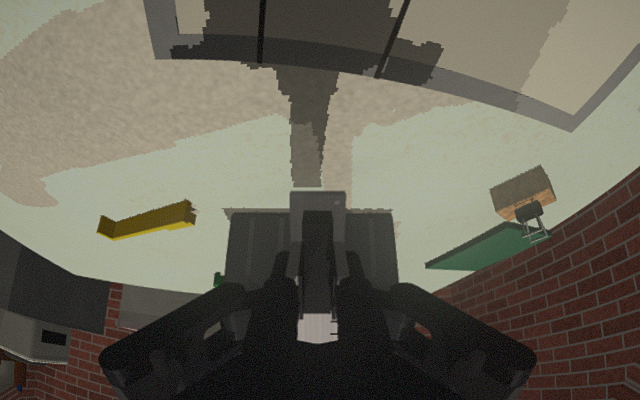

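```bash
python3 - <<'E'
from ext import *
import pickle
p=robot.observe()["tool_pos"]
robot.line_to([p[0],p[1]+.02,.30],vel=.15)
robot.line_to([.50,.05,.38],vel=.12,rotation=tool(88.4,0)[0]); robot.pause(.3)
s=robot.observe(); print(s["time"],s["ft_force"],s["tool_pos"],s["tcp_rot"])
c=robot.get_calibration("wrist"); im=robot.grab_frame("wrist"); cv2.imwrite("pics/w7.png",im); pickle.dump(c,open("pics/w7.pkl","wb"))
cv2.imwrite("pics/s7.png",robot.grab_frame("side"))
E
```

```text
17.15 [ 0.39520545 -0.20180262 -1.30494923] [0.49983931 0.05062207 0.37964009] [-1.79971645e+02  1.96999697e-02  8.84737826e+01]
```

View pics/w7.png

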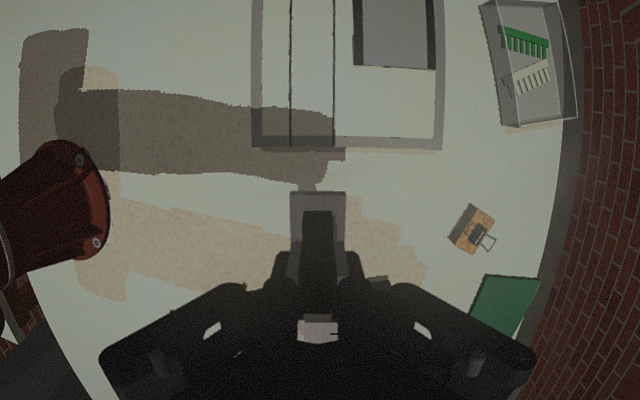

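View pics/s7.png

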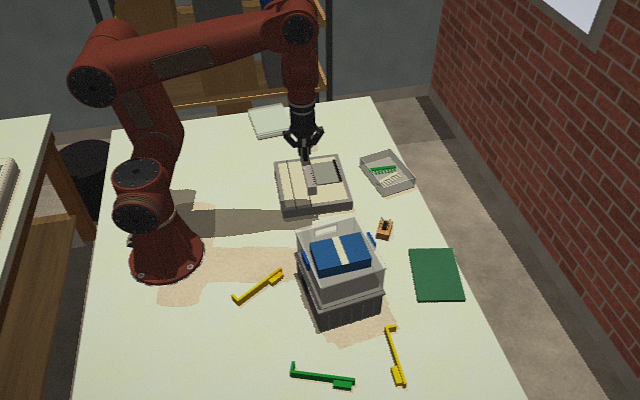

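```bash
python3 - <<'E'
import cv2
s=cv2.imread("pics/w7.png")
cv2.imwrite("pics/w7a.png",cv2.resize(s[0:165,245:450],None,fx=3.6,fy=3.6,interpolation=cv2.INTER_CUBIC))
cv2.imwrite("pics/w7b.png",cv2.resize(s[180:350,270:370],None,fx=3.5,fy=3.5,interpolation=cv2.INTER_CUBIC))
E
```

```text
(no output)
```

View pics/w7a.png

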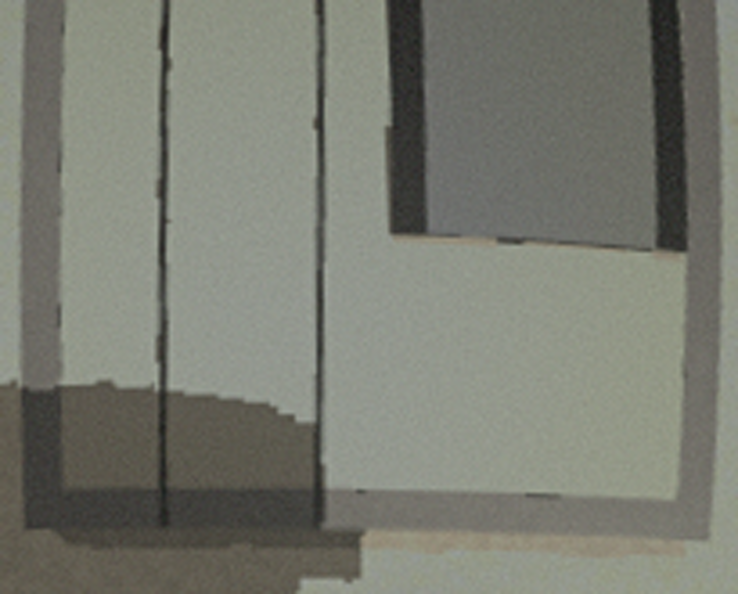

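View pics/w7b.png

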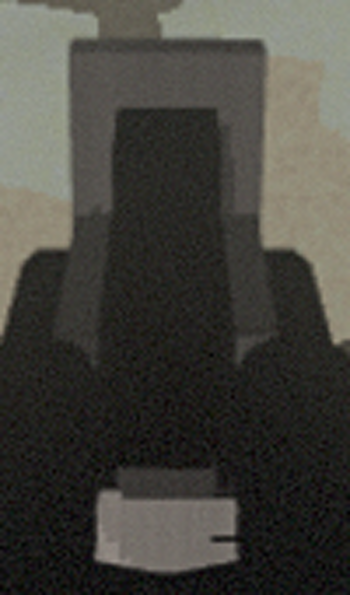

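```bash
python3 - <<'E'
from h import *
import pickle
C=cam(pickle.load(open("pics/w7.pkl","rb")),"wrist")
a=lambda x,y:((x-1.3)/3.6+245,(y-1.3)/3.6)
b=lambda x,y:((x-1.25)/3.5+270,(y-1.25)/3.5+180)
zt=.3796-.0839+.008
for n,p,z in [("L",a(26,527),.045),("R",a(710,539),.045),("l1",a(163,523),.045),("l1u",a(165,5),.045),("l1m",a(161,250),.045),("l2",a(320,525),.045),("l2u",a(319,5),.045),("l2m",a(321,250),.045),
 ("noseL",b(72,42),zt),("noseR",b(264,42),zt),("inL",b(96,495),zt),("inR",b(239,495),zt),("ribbase L",b(116,110),zt),("ribR",b(217,110),zt)]:
  print(n,onz(C,p,z).round(4))
E
```

```text
L [0.4146 0.0795 0.045 ]
R [0.6737 0.0714 0.045 ]
l1 [0.4656 0.0788 0.045 ]
l1u [0.4716 0.2733 0.045 ]
l1m [0.4682 0.1786 0.045 ]
l2 [0.5227 0.0765 0.045 ]
l2u [0.527  0.2715 0.045 ]
l2m [0.5251 0.1768 0.045 ]
noseL [0.4883 0.0852 0.3037]
noseR [0.5151 0.0845 0.3037]
inL [0.4875 0.006  0.3037]
inR [0.5118 0.0054 0.3037]
ribbase L [0.4941 0.075  0.3037]
ribR [0.5084 0.0747 0.3037]
```

```bash
cat > pl.py <<'E'
from h import *
from plant import robot
HS=88.35; o,e,n=tool(HS,0); L=np.array([.4942-.0008,.0768,.045])
def P(c,d): return L+(c+.139)*e+(d+.0839)*n
E
python3 - <<'E'
from pl import *
robot.line_to(P(-.007,.05),vel=.15,rotation=o)
robot.line_to(P(-.007,.012),vel=.08,guard=8); robot.pause(.3)
print(robot.observe()["ft_force"])
import pickle
c=robot.get_calibration("wrist"); cv2.imwrite("pics/w8.png",robot.grab_frame("wrist")); pickle.dump(c,open("pics/w8.pkl","wb"))
cv2.imwrite("pics/s8.png",cv2.resize(robot.grab_frame("side")[130:250,250:400],None,fx=5,fy=5,interpolation=cv2.INTER_CUBIC))
cv2.imwrite("pics/t8.png",cv2.resize(robot.grab_frame("top")[140:260,200:350],None,fx=5,fy=5,interpolation=cv2.INTER_CUBIC))
s=robot.observe(); print(s["time"],(s["tool_pos"]-P(0,0)).round(4),s["tcp_rot"])
E
```

```text
[ 0.28071442 -0.0935244  -0.02924619]
20.1833 [-0.0001 -0.007   0.0122] [ 1.79981829e+02 -3.98296619e-03  8.83524728e+01]
```

View pics/w8.png

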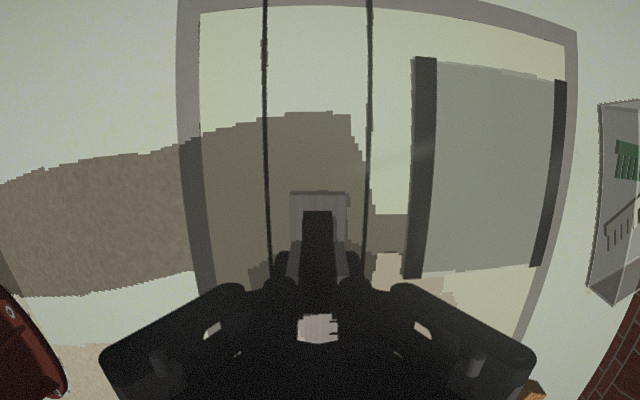

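View pics/s8.png

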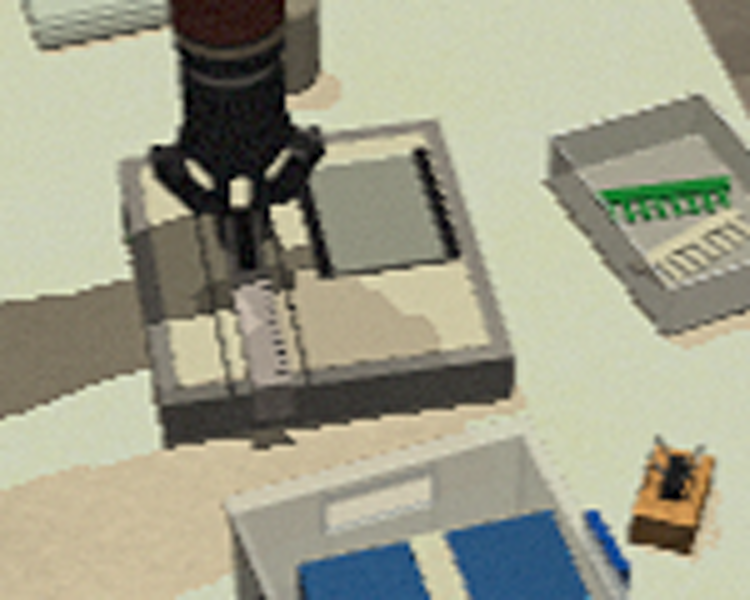

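View pics/t8.png

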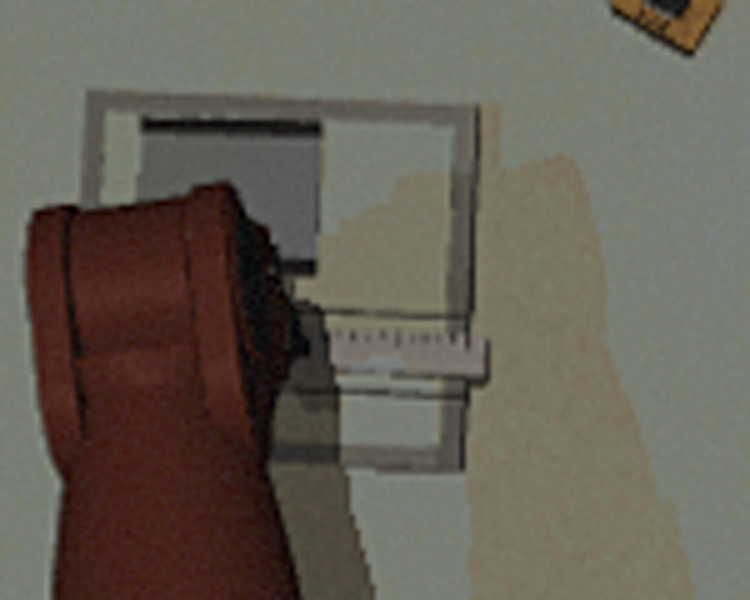

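```bash
python3 - <<'E'
from pl import *
r=robot.line_to(P(-.007,-.003),vel=.02,guard=3); s=robot.observe(); p=s["tool_pos"]
print(r,s["ft_force"],(p-P(0,0)).round(4))
robot.line_to(p+[0,0,.0006],vel=.02); robot.pause(.2); p=robot.observe()["tool_pos"]; print(robot.observe()["ft_force"])
r=robot.line_to(p+e*.015,vel=.02,guard=4); s=robot.observe(); print(r,s["ft_force"],s["torque"],(s["tool_pos"]-P(0,0)).round(4),s["time"])
import pickle
c=robot.get_calibration("wrist"); cv2.imwrite("pics/w9.png",robot.grab_frame("wrist")); pickle.dump(c,open("pics/w9.pkl","wb"))
cv2.imwrite("pics/s9.png",cv2.resize(robot.grab_frame("side")[130:250,250:400],None,fx=5,fy=5,interpolation=cv2.INTER_CUBIC))
E
```

```text
True [-0.54747849  0.45787606  4.29316434] [-0.0004 -0.007   0.0002]
[ 0.14598331  0.16201717 -0.87662665]
True [ 0.65970574 -2.63783691  2.52094944] [-0.31038188 -0.08249906 -0.02309078] [-0.0005 -0.0005  0.0002] 21.675
```

View pics/s9.png

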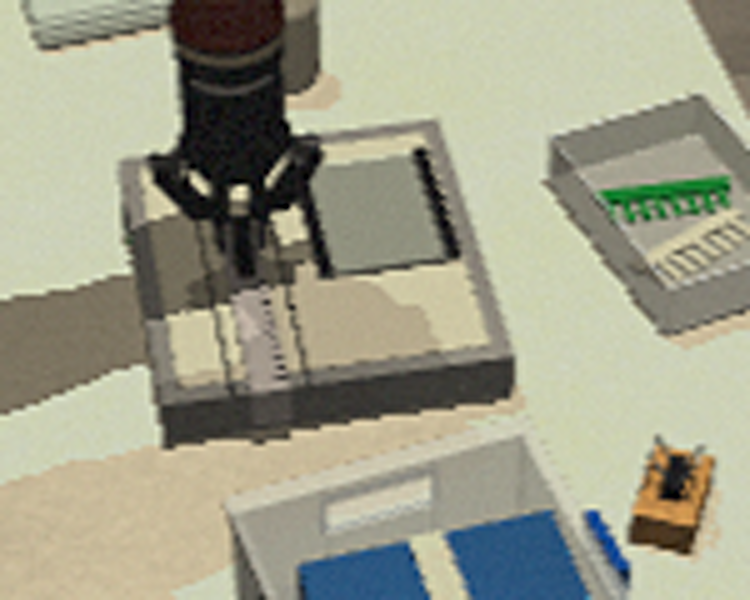

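View pics/w9.png

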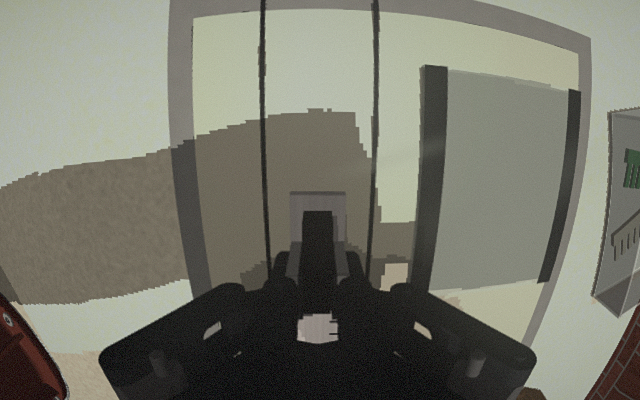

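```bash
python3 - <<'E'
from pl import *
robot.set_gripper(.035); robot.pause(.2)
p=robot.observe()["tool_pos"]
robot.line_to(p+[0,0,.06],vel=.06,guard=8)
robot.line_to(p+np.array([0,0,.28])-e*.08,vel=.2); robot.pause(.3)
import pickle
c=robot.get_calibration("wrist"); cv2.imwrite("pics/w10.png",robot.grab_frame("wrist")); pickle.dump(c,open("pics/w10.pkl","wb"))
cv2.imwrite("pics/s10.png",cv2.resize(robot.grab_frame("side")[130:250,250:400],None,fx=5,fy=5,interpolation=cv2.INTER_CUBIC))
print(robot.observe()["time"],robot.observe()["tool_pos"])
E
```

```text
25.1917 [0.49408644 0.13518722 0.40831901]
```

View pics/s10.png

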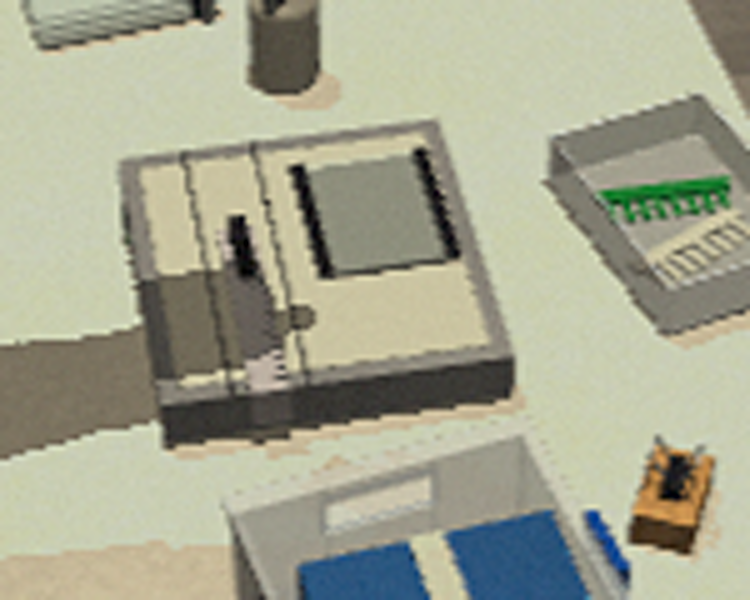

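View pics/w10.png

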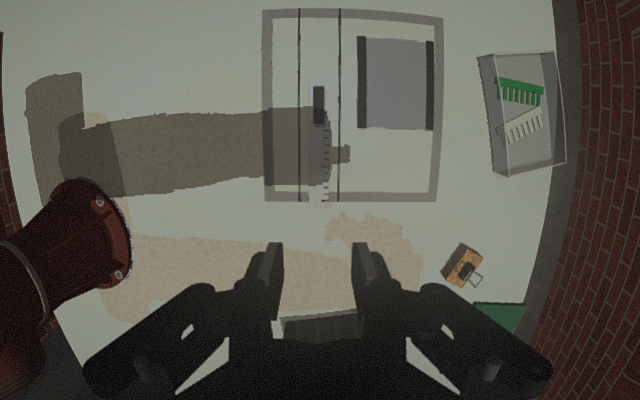

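```bash
python3 - <<'E'
import cv2
s=cv2.imread("pics/w10.png")
c=cv2.resize(s[75:225,285:355],None,fx=4,fy=4,interpolation=cv2.INTER_CUBIC)
cv2.imwrite("pics/w10a.png",cv2.convertScaleAbs(c,alpha=1.5))
E
```

```text
(no output)
```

View pics/w10a.png

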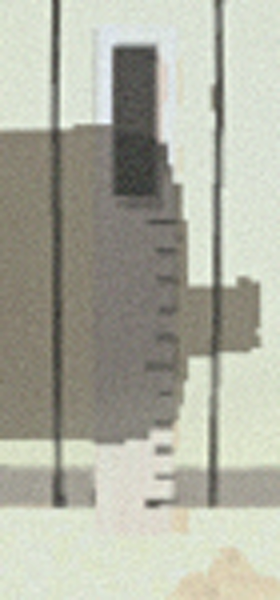

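```bash
python3 - <<'E'
from h import *
import pickle
C=cam(pickle.load(open("pics/w10.pkl","rb")),"wrist")
a=lambda x,y:((x-1.5)/4+285,(y-1.5)/4+75)
for n,p,z in [("noseL",a(97,27),.053),("noseR",a(174,28),.053),("endL",a(95,532),.053),("endR",a(174,531),.053),("edgeL",a(60,506),.045),("edgeR",a(210,506),.045),
("l1 lo",a(60,500),.045),("l1 hi",a(57,10),.045),("l2 lo",a(212,500),.045),("l2 hi",a(219,10),.045)]: print(n,onz(C,p,z).round(4))
E
```

```text
noseL [0.4854 0.2474 0.053 ]
noseR [0.5113 0.2464 0.053 ]
endL [0.4789 0.0694 0.053 ]
endR [0.5075 0.0691 0.053 ]
edgeL [0.4662 0.0771 0.045 ]
edgeR [0.521  0.0757 0.045 ]
l1 lo [0.4663 0.0794 0.045 ]
l1 hi [0.4717 0.2547 0.045 ]
l2 lo [0.5218 0.078  0.045 ]
l2 hi [0.5271 0.2532 0.045 ]
```

```bash
python3 - <<'E'
from h import *
from plant import robot
im=robot.grab_frame("side"); a=cv2.imread("pics/side0.png")
for n,(x0,x1,y0,y1) in dict(tote=(295,390,215,330),cork=(370,400,212,245),plate=(305,345,155,190)).items():
    A,B=[cv2.cvtColor(k[y0:y1,x0:x1],6).astype(np.float32) for k in (a,im)]
    print(n,cv2.phaseCorrelate(A,B,cv2.createHanningWindow(A.shape[::-1],cv2.CV_32F)))
cv2.imwrite("pics/s11.png",im)
robot.job_done(); print(robot.observe()["time"])
E
```

```text
tote ((-0.08944752804261213, -0.006467696591720085), 1.0134746897551747)
cork ((0.13759141145817821, -0.05544503336282958), 0.9931191678400393)
plate ((-0.004714351439179865, -0.042781842961009175), 1.007061622871293)
the job is handed in; nothing more can be done
the job is handed in; nothing more can be done
```

View pics/s11.png

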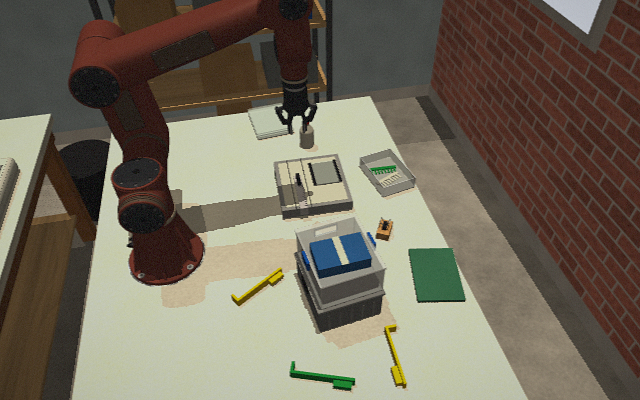

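The scale bar is out of the tote and lying on the light stage, released, with its hook over the tote-side edge. I handed the job in at about 25 s with the gripper clear of everything.

- **Removal:** I gripped the rib, lifted the bar 2.5 mm and drew it level until the hook met the wall, stopping on a 4 N guard. I then backed off 2 mm, tipped the nose down 45° about the sill and brought the hook up and out. The tool force stayed within about 2 N of its reading at the start during the tipping and exit.
- **Placing:** I lowered the bar until it touched the stage, raised it 0.6 mm and drew it toward +y until the hook touched the edge. Then I opened the gripper and moved away.

My last checks on the released bar, from the wrist camera:

| Check | Measured | Expected |
|---|---|---|
| Bar heading against the lines | 0.1° apart | parallel |
| Offset from lane centre at the edge | under 1 mm | 0 |
| End past the stage edge | 7.2 mm | 8 mm when fully snug |
| Bar length | 177.6 mm | 180 mm |

The last two differences are within the camera's accuracy, but they mean I can only say the hook is snug to about 1 mm.

In the side pictures from before and after, the regions with the tote and carton, cork block and plate shifted by less than 0.15 pixel. The bottle was partly behind the gripper in the last picture, so I only checked it by eye; it looks unmoved.

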